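# Put the three forming stakes back in their own pockets

## Robot

A 6-joint arm with a two-finger parallel gripper is mounted at the origin on the work surface. World frame = base frame: x ahead of the robot, y to its left, z up, the work surface at z = 0. Lengths are in m, angles in rad, forces in N, time in s.
With the tool pointing down it reaches from about 0.275 to 0.725 m from the base axis. Payload 15.9 kg.
Tool frame: the origin (TCP) lies between the finger pads; the fingertips stand 14 mm ahead of it and the grasp point (between the pads) lies 5 mm behind it; z points along the fingers, y is the line along which they close (so a half turn about z gives the same grasp; the last joint's range is limited). The gripper opens to 85 mm and grips with 20 to 120 N. Pads are 22 mm wide; open, the fingers measure 114 mm over their backs; the gripper's body (76 mm by 85 mm) begins 54 mm behind the grasp point. The pads swing forward as they close: fully open they stand 13 mm farther back than shut.
Start: joints at [-1.215, 0.213, -0.034, 1.323, 0, 1.571], TCP at [0.174, -0.469, 0.245] pointing down, gripper open.
Joint ranges: [-2.98, 2.98], [-0.74, 1.72], [-1.14, 1.35], [-2.1, 2.04], [-1.57, 1.44], [-3.14, 3.14]. Speed limits (rad/s): [1.89, 1.89, 2.39, 2.57, 3.14, 3.14].

## Interface

Orientations are given as a 3x3 rotation matrix whose columns are the frame's x, y, z axes.
In Python, from bench import env gives the robot as it stands. Calls block until the motion is done:
- env.goto(position, orientation): joint-space move of the TCP to a pose.
- env.line_to(position, attitude=None, rate=0.15, contact_N=None): straight line of the TCP; attitude=None keeps the orientation; rate is the mean speed in m/s. With contact_N (N) it stops when the force on the tool has changed by that much, and returns True; else False.
- env.move_joints(angles): joint-space move.
- env.open() and env.clamp(): open the fingers fully, or close them until they stop; the grip force is fixed at half the most.
- env.dwell(seconds).
- env.inverse_kinematics(position, orientation): joint angles nearest the present ones, or None.
- env.snapshot(name): name is "scene" or "top"; returns the picture (420x560x3 uint8, red, green, blue); there is no depth.
- env.get_calibration(name): a dict with "intrinsics" (3x3 intrinsics, pixels), "extrinsics" (4x4, takes a point from camera to world coordinates). Camera axes: x right, y up, looking along -z (the intrinsics and any distortion apply to the point x, -y, -z); pixel columns grow to the right and rows downward; lengths in m; the calibration is good to about 2 mm. A picture is of the moment at which its call begins. get_calibration takes no time and is no camera call.
A pose or a line that the arm cannot do raises env.MotionError and nothing moves.
- env.sign_off(): hands the job in; it is judged then, once.
Trained networks look in the newest picture that a camera, given by its name, has taken for a name from the list of things; names that differ only in an ending like _2 or _b are one class to them, and where a whole thing is asked for, a point or a joint stands for the part that bears it (a point fixed in the world has none). Each returns a list of dicts, best first, with "conf" (0 to 1); they miss things now and then, are a little off and sometimes report something else, mostly with a low value. They report only what shows in the picture. A call takes as long as a camera call. They do not tell look-alikes from the thing itself.
- env.look_for(thing, camera): "at" ([row, column] in pixels, amid what is visible of it).
- env.trace(thing, camera): "mask" (420x560 bool, what is visible of it) and "at" ([row, column] in pixels, amid what is visible of it).
- env.spot_point(thing, camera): "at" ([row, column] in pixels: a listed point, or the origin of a listed thing).
Readings, each from a call of its own:
- env.get_t(): time.
- env.get_joint_pos(): joint angles.
- env.get_joint_vel(): joint speeds.
- env.get_joint_efforts(): joint torques, N m.
- env.get_eef_pos(): TCP position.
- env.get_tool_rot(): TCP orientation.
- env.get_wrist_force(): force on the tool from outside, world axes, zero at the start.
- env.get_moment(): the same for the moment, N m.
- env.get_opening(): finger opening in m.
- env.get_finger_force(): force on a finger pad.
Only numpy, scipy, OpenCV 4.12 (cv2) and the standard library are available. Lean on these libraries where they do the work, as an engineer would, in place of code of your own. Each camera call takes 0.05 s, during which the arm holds its last target. There are 200 camera calls.

## Task

The three forming stakes on the smith's bench have been put back in one another's pockets: using the empty wooden pocket as a stopover, move them round until each stake stands upright inside the pocket of its own colour and the wooden pocket is empty again. Do not knock any stake over, and leave the hammer, the oil bottle and the steel block where they are.

Things in the scene. Friction and masses are not known exactly. Their poses are not given: they have to be found in the camera images.
- red_stake: red forming stake, loose, about 0.5 kg: upright round steel tool 88 mm high. Red-painted round foot 56 mm in diameter and 14 mm thick; above it a dark steel cylindrical shaft 34 mm in diameter from 14 to 70 mm above its underside (the place to grip, with a thin red band near the top); on top a pointed steel cone 18 mm high, no wider than the shaft. Origin: centre of the underside, z up along the shaft.
- yellow_stake: yellow forming stake, loose, about 0.5 kg: upright round steel tool 88 mm high. Yellow-painted round foot 56 mm in diameter and 14 mm thick; above it a dark steel cylindrical shaft 34 mm in diameter from 14 to 70 mm above its underside (the place to grip, with a thin yellow band near the top); on top a rounded steel dome 18 mm high, no wider than the shaft. Origin: centre of the underside, z up along the shaft.
- blue_stake: blue forming stake, loose, about 0.5 kg: upright round steel tool 88 mm high. Blue-painted round foot 56 mm in diameter and 14 mm thick; above it a dark steel cylindrical shaft 34 mm in diameter from 14 to 70 mm above its underside (the place to grip, with a thin blue band near the top); on top a flat steel chisel wedge (24 mm long, thinner than the shaft) 18 mm high, no wider than the shaft. Origin: centre of the underside, z up along the shaft.
- red_pocket: red pocket, the home of the red stake: red-painted shallow square open tray fixed to the bench, 88 x 88 mm outside and 14 mm high, walls and floor 6 mm thick, inside 76 x 76 mm and 8 mm deep, so it holds one stake only. Origin: centre of its underside, on the bench top (height 0); z up, x and y along its sides. At the start another colour's stake stands in it.
- yellow_pocket: yellow pocket, the home of the yellow stake: yellow-painted shallow square open tray fixed to the bench, 88 x 88 mm outside and 14 mm high, walls and floor 6 mm thick, inside 76 x 76 mm and 8 mm deep, so it holds one stake only. Origin: centre of its underside, on the bench top (height 0); z up, x and y along its sides. At the start another colour's stake stands in it.
- blue_pocket: blue pocket, the home of the blue stake: blue-painted shallow square open tray fixed to the bench, 88 x 88 mm outside and 14 mm high, walls and floor 6 mm thick, inside 76 x 76 mm and 8 mm deep, so it holds one stake only. Origin: centre of its underside, on the bench top (height 0); z up, x and y along its sides. At the start another colour's stake stands in it.
- spare_pocket: spare pocket, the free spot, empty at the start: bare pale wooden tray of exactly the same form and sizes as the painted pockets, fixed to the bench. Origin: centre of its underside; z up.
- hammer: hammer lying on the bench beyond the pockets, 280 mm long, loose: to be left alone. Origin: underside, below the middle of its length; handle towards its own -x.
- oil_bottle: green oil bottle with a red cap, standing to the right of the pockets, 60 mm in diameter, 130 mm high, loose: to be left alone. Origin: centre of its underside.
- steel_block: bright steel block 60 x 60 x 30 mm with a dark round mark on top, lying to the left of the pockets, loose: to be left alone. Origin: centre of its underside.
Mind the look-alikes: they are no part of the job. What is shaped like the red_stake but purple is not meant.

How it is judged:
On the way:
1. one stake is stood in the spare wooden pocket and let go (((horizontal distance between red_stake and spare_pocket below 0.015 m and z of red_stake in the frame of spare_pocket between 0.002 and 0.01 m and angle between red_stake's own z axis and vertical below 0.1 rad and linear speed of red_stake below 0.02 m/s and contact force between red_stake and the fingers below 0.1 N) or (horizontal distance between yellow_stake and spare_pocket below 0.015 m and z of yellow_stake in the frame of spare_pocket between 0.002 and 0.01 m and angle between yellow_stake's own z axis and vertical below 0.1 rad and linear speed of yellow_stake below 0.02 m/s and contact force between yellow_stake and the fingers below 0.1 N) or (horizontal distance between blue_stake and spare_pocket below 0.015 m and z of blue_stake in the frame of spare_pocket between 0.002 and 0.01 m and angle between blue_stake's own z axis and vertical below 0.1 rad and linear speed of blue_stake below 0.02 m/s and contact force between blue_stake and the fingers below 0.1 N))), for 0.2 s.
At the end, for the whole second after the job is handed in: Each stake stands in the pocket of its own colour: centre within 15 mm of the pocket's centre (anywhere inside the walls), underside on the pocket's floor (2 to 10 mm above the pocket's underside), upright within 0.1 rad, at rest and released. The spare pocket is then empty (horizontal distance between red_stake and red_pocket below 0.015 m and z of red_stake in the frame of red_pocket between 0.002 and 0.01 m and angle between each of red_stake, yellow_stake, blue_stake's own z axis and vertical below 0.1 rad and linear speed of each of red_stake, yellow_stake, blue_stake below 0.02 m/s and contact force between each of red_stake, yellow_stake, blue_stake and the fingers below 0.1 N and horizontal distance between yellow_stake and yellow_pocket below 0.015 m and z of yellow_stake in the frame of yellow_pocket between 0.002 and 0.01 m and horizontal distance between blue_stake and blue_pocket below 0.015 m and z of blue_stake in the frame of blue_pocket between 0.002 and 0.01 m); the robot touches nothing.
It fails at once if a stake is knocked over (tilted more than 0.7 rad) (angle between any of red_stake, yellow_stake, blue_stake's own z axis and vertical above 0.7 rad).
It fails at once if the hammer, oil bottle or steel block is moved more than 30 mm (distance of any of hammer, oil_bottle, steel_block from where it was at the start of the episode above 0.03 m).
It also fails if it takes over 109 s, if anything falls off the work surface, if the arm or the gripper's body presses on something with over 40 N, if the wrist force passes 120 N, or if a joint passes its speed limit or range.

## Working session

There is one attempt and no reset: what is moved stays moved. The work goes in short steps, each a Python script; the robot and the scene stay as the last script left them, time stands still between calls to the robot, and variables do not carry over. Pictures are saved under pics/ and viewed, at most 14 in all, crops included, and the job is handed in when it is done.

```bash
mkdir -p pics
cat > h.py <<'E'
from bench import env
import numpy as np, cv2
def save(cam,name):
    im=env.snapshot(cam); cv2.imwrite(f'pics/{name}.png',im[:,:,::-1]); return im
def p2w(cam,at,z):
    c=env.get_calibration(cam); K=np.array(c["intrinsics"]);T=np.array(c["extrinsics"])
    d=np.linalg.inv(K)@[at[1],at[0],1]; d=T[:3,:3]@[d[0],-d[1],-d[2]]
    o=T[:3,3]; return o+d*(z-o[2])/d[2]
def w2p(cam,p):
    c=env.get_calibration(cam); K=np.array(c["intrinsics"]);T=np.array(c["extrinsics"])
    q=T[:3,:3].T@(np.array(p)-T[:3,3]); q=K@[q[0],-q[1],-q[2]]; return q[[1,0]]/q[2]
E
python3 - <<'E'
from h import *
np.set_printoptions(precision=3,suppress=True)
for cam in("top","scene"):
    save(cam,cam+"0"); c=env.get_calibration(cam); print({k:np.array(v) for k,v in c.items()})
    for t in "red_stake yellow_stake blue_stake red_pocket yellow_pocket blue_pocket spare_pocket hammer oil_bottle steel_block".split():
        for r in env.spot_point(t,cam)[:3]:
            z=0
            print(cam,t,round(r["conf"],2),np.array(r["at"]),p2w(cam,r["at"],.006 if 'stake' in t else 0))
E
```

```text
{'intrinsics': array([[478.026,   0.   , 273.45 ],
       [  0.   , 478.026, 216.021],
       [  0.   ,   0.   ,   1.   ]]), 'extrinsics': array([[-0.022,  0.996, -0.085,  0.534],
       [-1.   , -0.023, -0.   , -0.016],
       [-0.002,  0.085,  0.996,  1.221],
       [ 0.   ,  0.   ,  0.   ,  1.   ]])}
top red_stake 0.93 [274.9 274. ] [ 0.488 -0.014  0.006]
top red_stake 0.72 [295.1 184.3] [0.443 0.213 0.006]
top red_stake 0.64 [286.4 226.7] [0.462 0.106 0.006]
top blue_stake 0.65 [212.2 310.7] [ 0.645 -0.111  0.006]
top blue_stake 0.24 [226.5 190.5] [0.616 0.196 0.006]
top red_pocket 0.82 [212.5 310.3] [ 0.645 -0.111  0.   ]
top yellow_pocket 0.62 [290.2 229.2] [0.452 0.1   0.   ]
top blue_pocket 0.69 [225.4 194.3] [0.619 0.187 0.   ]
top blue_pocket 0.58 [289.8 227.6] [0.453 0.104 0.   ]
top spare_pocket 0.94 [263.5 337. ] [ 0.513 -0.175  0.   ]
top hammer 0.69 [151.8 278.2] [ 0.805 -0.032  0.   ]
top oil_bottle 0.82 [249.7 417.3] [ 0.544 -0.38   0.   ]
top steel_block 0.87 [272.9 118.1] [0.502 0.382 0.   ]
top steel_block 0.47 [249.8 420.1] [ 0.543 -0.387  0.   ]
{'intrinsics': a
[... 337 characters left out ...]
6  0.006]
scene red_stake 0.91 [147.8 267.3] [0.459 0.107 0.006]
scene red_stake 0.83 [130.9 292.5] [0.463 0.208 0.006]
scene yellow_stake 0.69 [161.2 324.3] [0.611 0.192 0.006]
scene blue_stake 0.63 [235.2 255.6] [ 0.656 -0.116  0.006]
scene red_pocket 0.56 [231.6 251.9] [ 0.639 -0.113  0.   ]
scene yellow_pocket 0.67 [149.  267.3] [0.459 0.108 0.   ]
scene blue_pocket 0.9 [167.8 326. ] [0.628 0.181 0.   ]
scene spare_pocket 0.76 [208.7 201.5] [ 0.491 -0.165  0.   ]
scene spare_pocket 0.37 [165.  324.3] [0.618 0.185 0.   ]
scene spare_pocket 0.25 [161.5 326.7] [0.614 0.2   0.   ]
scene hammer 0.6 [251.3 317.6] [ 0.797 -0.031  0.   ]
scene oil_bottle 0.72 [274.8 143.8] [ 0.546 -0.388  0.   ]
```

View pics/top0.png

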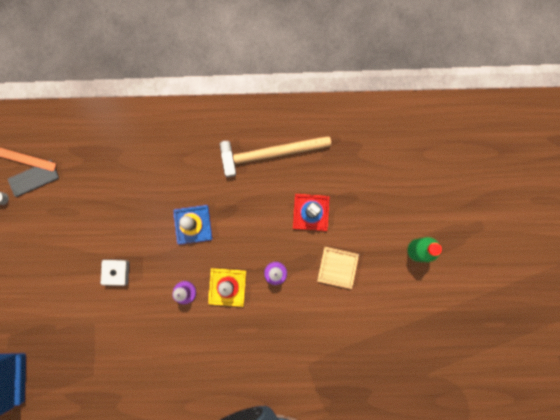

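View pics/scene0.png

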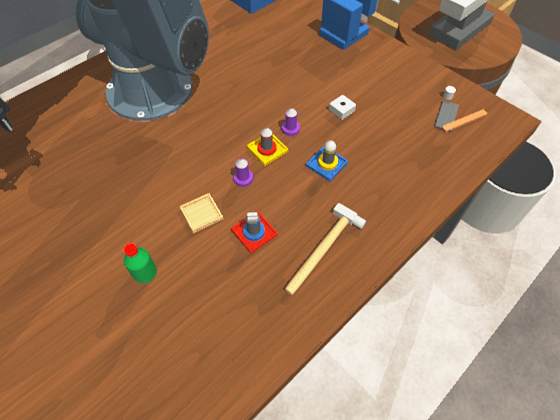

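The top view shows the following:
- Blue stake (chisel) in the red pocket at (row 211, col 312).
- Red-footed stake (cone) in the yellow pocket at (288, 227).
- Yellow stake (dome) in the blue pocket at (224, 190).
- Empty wooden tray at (268, 338).

Possible mix-ups for the red stake are the purple cones at (273, 275) and (292, 184). The detector ranks the first of these top, so I reject both: only the one at (288, 227) has a red foot. Next I measure by colour, with a close crop to check.

```bash
cat >> h.py <<'E'
HUE={'red':[(0,6),(174,180)],'yellow':[(23,33)],'blue':[(100,125)],'purple':[(130,160)]}
def cmask(im,col):
    h=cv2.cvtColor(im,cv2.COLOR_RGB2HSV); m=np.zeros(im.shape[:2],np.uint8)
    for a,b in HUE[col]: m|=cv2.inRange(h,(a,150,60),(b,255,255))
    return m
SEED={'top':{'red':(212,310),'yellow':(289,228),'blue':(225,192)},'scene':{'red':(232,254),'yellow':(149,267),'blue':(163,327)}}
FSEED={'top':{'red':(289,228),'yellow':(225,192),'blue':(212,310)},'scene':{'red':(149,267),'yellow':(163,327),'blue':(232,254)}}
def near(m,seed,r):
    k=np.zeros_like(m); cv2.circle(k,(int(seed[1]),int(seed[0])),r,255,-1); return cv2.findNonZero(m&k)[:,0,:].astype(float)
def warp(pts,cam,z): return np.array([p2w(cam,(y,x),z)[:2] for x,y in pts])
def pocket(im,cam,col,seed,r=30):
    # rectified to the rim plane, in 1e-1 mm
    w=warp(near(cmask(im,col),seed,r),cam,.014)
    (c,s,a)=cv2.minAreaRect((w*1e4).astype(np.int32)); return np.array(c)/1e4,np.array(s)/1e4,a
def foot(im,cam,col,seed,r=14):
    w=warp(near(cmask(im,col),seed,r),cam,.020)
    c,rad=cv2.minEnclosingCircle((w*1e3).astype(np.float32)); return np.array(c)/1e3,rad/1e3
E
python3 - <<'E'
from h import *
np.set_printoptions(precision=4,suppress=True)
for cam in("top","scene"):
    im=env.snapshot(cam)
    for c in HUE:
        if c=='purple': continue
        print(cam,c,'pocket',*pocket(im,cam,c,SEED[cam][c]))
        print(cam,c,'foot',*foot(im,cam,c,FSEED[cam][c]))
    tr=env.trace('spare_pocket',cam)[0]
    w=warp(cv2.findNonZero(tr["mask"].astype(np.uint8))[:,0,:].astype(float),cam,.014)
    c,s,a=cv2.minAreaRect((w*1e4).astype(np.int32)); print(cam,'spare',np.array(c)/1e4,np.array(s)/1e4,a)
    if cam=='top': cv2.imwrite('pics/crop.png',cv2.resize(im[180:320,160:370,::-1],None,fx=3.8,fy=3.8,interpolation=cv2.INTER_CUBIC))
for n,R in {'X':[[0,1,0],[1,0,0],[0,0,-1]],'X-':[[0,-1,0],[-1,0,0],[0,0,-1]],'Y':[[1,0,0],[0,-1,0],[0,0,-1]],'Y-':[[-1,0,0],[0,1,0],[0,0,-1]]}.items():
    for p in [(.645,-.111),(.455,.103),(.615,.19),(.505,-.172)]:
        print(n,p,[env.inverse_kinematics([*p,z],np.array(R,float)) for z in(.05,.17)])
print(env.get_tool_rot())
E
```

```text
top red pocket [ 0.6451 -0.1109] [0.0907 0.0923] 84.69771575927734
top red foot [0.4616 0.1032] 0.02514291000366211
top yellow pocket [0.4617 0.1052] [0.086  0.0873] 84.88023376464844
top yellow foot [0.6217 0.1933] 0.02522695541381836
top blue pocket [0.6208 0.1855] [0.0834 0.075 ] 6.40153694152832
top blue foot [ 0.6438 -0.1113] 0.023254522323608397
top spare [ 0.5021 -0.1745] [0.089  0.0888] 76.16394805908203
scene red pocket [ 0.6475 -0.1129] [0.0908 0.0941] 84.56593322753906
scene red foot [0.4598 0.1065] 0.03646962356567383
scene yellow pocket [0.4646 0.1021] [0.0926 0.0959] 83.32351684570312
scene yellow foot [0.6243 0.1977] 0.03527230453491211
scene blue pocket [0.6228 0.186 ] [0.0889 0.0913] 7.166250705718994
scene blue foot [ 0.6483 -0.1152] 0.027796201705932617
scene spare [ 0.5071 -0.178 ] [0.0902 0.097 ] 76.33370208740234
X (0.645, -0.111) [array([-0.1704,  0.6237,  0.0797,  1.0268,  0.    ,  1.4004]), array([-0.1704,  0.5604,  0.283 ,  1.2934,  0.    ,  1.4004])]
X (0.455, 0.103) [array([ 0.2226,  0.2787, -0.4714,  0.8207,  0.    ,  1.7934]), array([ 0.2226,  0.173 , -0
[... 1420 characters left out ...]
3,  0.3063, -0.103 ,  1.1615,  0.    ,  2.8133])]
Y- (0.645, -0.111) [array([-0.1704,  0.6237,  0.0797,  1.0268,  0.    , -0.1704]), array([-0.1704,  0.5604,  0.283 ,  1.2934,  0.    , -0.1704])]
Y- (0.455, 0.103) [array([ 0.2226,  0.2787, -0.4714,  0.8207,  0.    ,  0.2226]), array([ 0.2226,  0.173 , -0.2762,  1.1216,  0.    ,  0.2226])]
Y- (0.615, 0.19) [array([0.2996, 0.6026, 0.0425, 1.0108, 0.    , 0.2996]), array([0.2996, 0.5361, 0.2432, 1.2779, 0.    , 0.2996])]
Y- (0.505, -0.172) [array([-0.3283,  0.3988, -0.2942,  0.8778,  0.    , -0.3283]), array([-0.3283,  0.3063, -0.103 ,  1.1615,  0.    , -0.3283])]
[[ 0.9374  0.3483  0.    ]
 [ 0.3483 -0.9374  0.    ]
 [ 0.     -0.     -1.    ]]
```

View pics/crop.png

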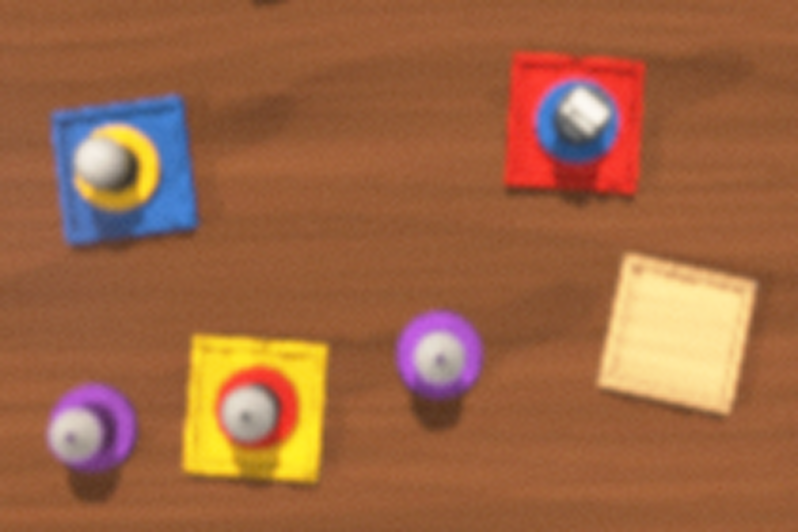

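The crop confirms it. The red-footed cone is in the yellow tray at crop (258, 408), and the two purple cones are at (440, 355) and (92, 428). The yellow dome is in the blue tray, and the blue chisel is in the red tray. I'll refine the centres from the crop corners, average the trays with the scene estimates, and make the first move.

```bash
cat >> h.py <<'E'
cr=lambda x,y:(180+(y+.5)/3.8-.5,160+(x+.5)/3.8-.5)
S={'blue':(575,123.5)}
topP={k:p2w('top',cr(*v),.014)[:2] for k,v in dict(red=(575,123.5),yellow=(254.5,408),blue=(125.5,170),spare=(677.5,333)).items()}
topF={k:p2w('top',cr(*v),.020)[:2] for k,v in dict(red=(258,408),yellow=(116,168),blue=(579,122)).items()}
sc=dict(red=(.6475,-.1129),yellow=(.4646,.1021),blue=(.6228,.186),spare=(.5071,-.178))
P={k:(topP[k]+np.array(sc[k]))/2 for k in topP}
off=np.mean([P[k]-topP[k] for k in P],0)
F={k:v+off for k,v in topF.items()}
R=np.array([[0,1,0],[1,0,0],[0,0,-1]],float)
HI=.20; ZG=.050
def pick(p):
    env.goto([*p,HI],R); env.line_to([*p,ZG],rate=.12); env.clamp(); w=env.get_opening()
    env.line_to([*p,HI],rate=.12); print('pick',p,'open',w,env.get_opening(),'F',env.get_wrist_force(),'t',env.get_t())
def place(p):
    env.goto([*p,HI],R); env.line_to([*p,ZG+.015],rate=.12)
    hit=env.line_to([*p,ZG-.004],rate=.02,contact_N=4); z=env.get_eef_pos()
    env.open(); env.dwell(.3); env.line_to([*p,HI],rate=.12); print('place',p,hit,z,'t',env.get_t())
E
python3 - <<'E'
from h import *
np.set_printoptions(precision=4,suppress=True)
print(P,F,off,env.get_t())
pick(F['blue']); place(P['spare'])
a=save('top','t1'); b=save('scene','s1')
cv2.imwrite('pics/v1.png',np.hstack([cv2.resize(a[180:320,160:370],(400,267)),cv2.resize(b[90:290,130:430],(400,267))])[:,:,::-1])
E
```

```text
{'red': array([ 0.6461, -0.1121]), 'yellow': array([0.4629, 0.1037]), 'blue': array([0.6216, 0.1875]), 'spare': array([ 0.5056, -0.1764])} {'red': array([0.463 , 0.1011]), 'yellow': array([0.6228, 0.193 ]), 'blue': array([ 0.6465, -0.1148])} [ 0.0014 -0.0014] 1.3
pick [ 0.6465 -0.1148] open 0.032703315694230746 0.03261163530259132 F [ 0.0428 -0.2363 -5.6705] t 6.7583
place [ 0.5056 -0.1764] True [ 0.5055 -0.1764  0.0503] t 11.675
```

View pics/v1.png

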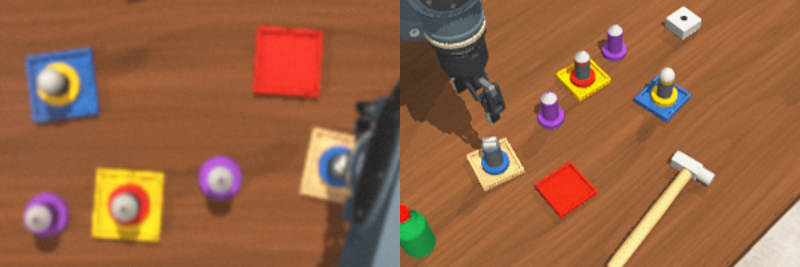

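The blue stake now stands upright in the middle of the wooden tray (right half of the picture, at about (155, 495)), and the red tray is empty. Next are the red and yellow stakes.

Run:
```python
from h import *
np.set_printoptions(precision=4,suppress=True)
pick(F['red']); place(P['red'])
pick(F['yellow']); place(P['yellow'])
env.goto([.35,.25,.25],R)
a=save('top','t2'); b=save('scene','s2')
for cam,im,s in(('top',a,(269,338)),('scene',b,(209,201))): print(cam,'blue foot',foot(im,cam,'blue',s,20),'red',foot(im,cam,'blue',s,20)[1])
cv2.imwrite('pics/v2.png',np.hstack([cv2.resize(a[180:320,160:370],(400,267)),cv2.resize(b[90:290,130:430],(400,267))])[:,:,::-1])
```

```text
pick [0.463  0.1011] open 0.033000845949610245 0.03272466084699573 F [-0.3585  0.1385 -6.1358] t 16.1917
place [ 0.6461 -0.1121] True [ 0.646  -0.112   0.0503] t 21.5333
pick [0.6228 0.193 ] open 0.03270158359284056 0.03279519049926114 F [-0.8561  0.3497 -5.8911] t 26.0333
place [0.4629 0.1037] True [0.4628 0.1037 0.0503] t 31.0417
top blue foot (array([ 0.5063, -0.1706]), 0.022102764129638672) red 0.022102764129638672
scene blue foot (array([ 0.5064, -0.1768]), 0.029138832092285155) red 0.029138832092285155
```

View pics/v2.png

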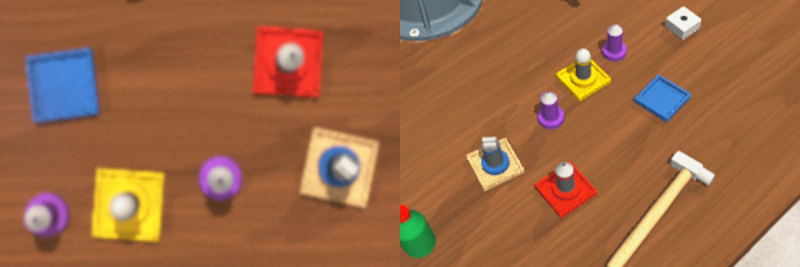

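The red stake is in the red tray (right half, (185, 565)) and the yellow stake is in the yellow tray ((72, 582)). The blue tray is now empty, so I re-measure it and do the last move.

Run:
```python
from h import *
np.set_printoptions(precision=4,suppress=True)
q=[]
for cam in('top','scene'):
    im=cv2.imread(f'pics/{cam[0]}2.png')[:,:,::-1]; r=pocket(im,cam,'blue',SEED[cam]['blue']); print(r); q.append(r[0])
q=np.mean(q,0); print(q,P['blue'])
assert np.linalg.norm(q-P['blue'])<.006
pick(P['spare']); place((q+P['blue'])/2)
env.goto([.35,-.25,.25],R)
a=save('top','t3'); b=save('scene','s3')
cv2.imwrite('pics/v3.png',np.hstack([cv2.resize(a[180:320,160:370],(400,267)),cv2.resize(b[90:290,130:430],(400,267))])[:,:,::-1])
```

```text
(array([0.6209, 0.1873]), array([0.0832, 0.0789]), 5.623688220977783)
(array([0.6228, 0.1861]), array([0.0889, 0.0915]), 7.010457515716553)
[0.6219 0.1867] [0.6216 0.1875]
pick [ 0.5056 -0.1764] open 0.03301806908624195 0.032811521129089846 F [-0.2897  0.0869 -5.7044] t 36.9417
place [0.6217 0.1871] True [0.6216 0.1871 0.0503] t 42.625
```

View pics/v3.png

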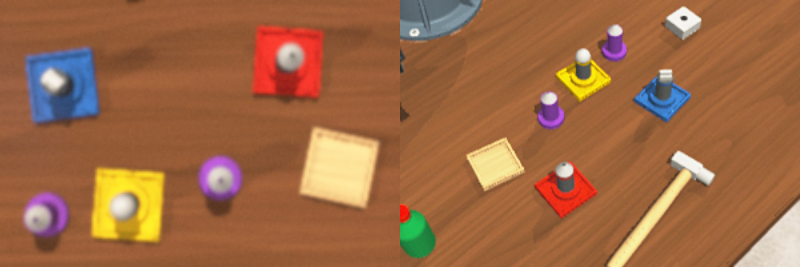

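All three stakes stand upright in the trays of their own colour, the wooden tray at (165, 340) in the left half is empty, and the hammer, bottle and block look undisturbed.

```bash
python3 -c "
from bench import env
print(env.sign_off())"
```

```text
the job is handed in; nothing more can be done
None
```

The job is handed in: each stake stands upright in the pocket of its own colour, the wooden pocket is empty, and the hammer, bottle and block were left alone; the sign-off returned no verdict, so this rests on the final pictures.

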